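# Release the compressor's battery pack and put it on charge

## Robot

A 6-joint arm with a two-finger parallel gripper is mounted at the origin on a cart in front of the work surface, level with it; the furniture and walls round the work are solid. World frame = base frame: x ahead of the robot, y to its left, z up, the work surface at z = 0. Lengths are in m, angles in rad, forces in N, time in s.
With the tool pointing down it reaches from about 0.25 to 0.725 m from the base axis. Payload 4 kg.
Tool frame: the origin (TCP) lies midway between the tips of the shut fingers; the grasp point (between the pads) lies 19 mm behind it (robot.hold_point_z is the distance from the TCP to the grasp point, in m); z points along the fingers, x is the direction in which the jaws open and shut, and the axes are right-handed (so a half turn about z gives the same grasp; the last joint's range is limited). The gripper opens to 85 mm and grips with 20 to 120 N. Pads are 22 mm wide; open, the fingers measure 114 mm over their backs; the gripper's body (76 mm by 85 mm) begins 54 mm behind the grasp point. The pads swing forward as they close: fully open they stand 13 mm farther back than shut.
Start: joints at [-1.243, 0.241, 0.005, 1.335, 0, 1.571], TCP at [0.161, -0.473, 0.231] pointing down, gripper open.
Joint ranges: [-2.72, 2.72], [-1.05, 1.87], [-1.09, 1.28], [-1.99, 2.15], [-1.42, 1.44], [-3.14, 3.14]. Speed limits (rad/s): [2.79, 2.79, 3.14, 3.14, 3.14, 3.14].

## Interface

Orientations are given as a rotation vector (axis times angle).
In Python, from station import status, grab_frame, camera_info, robot gives the robot as it stands. The module is installed in compiled form; this text tells all that it offers.
- The arm moves only by the tool drive_tool, never from a script. Its argument "deltas" is a list of rows, each a list of 3 entries, a list of its own where there are three numbers: the gripper command: -1 is fully open, 1 is shut, values between are in proportion, then the shift along the tool's x, y, z in mm, then the turn, a rotation vector about the tool's x, y, z in rad. In form: [[gripper, [dx, dy, dz], [wx, wy, wz]], ...]. A call has 1 to 20 rows; each row is the pose to reach, as a shift and turn from the pose commanded when the call began, along the tool's axes at that moment; what a row does not reach only later rows make up. A row lasts 1/10 s, in which the tool goes at most 50 mm and 8.59 degrees, less where a joint would pass 70% of its speed; a pose out of reach is approached as far as the arm can. A call with a gripper value outside its range is refused whole. The fingers move at their own pace and stop on an object; "force" is the grip in N (left out, the last holds). Time passes only in rows, so rows that repeat a pose let the fingers close. It gives the time, the measured TCP pose, the force and the opening at its end, in the units of the state.
- status.sense(): the state, without advancing time (a new reading comes with each control period).
- grab_frame(name): name is "scene" or "top"; returns the picture (384x512x3 uint8, red, green, blue); there is no depth.
- camera_info(name): a dict with "fx", "fy", "cx", "cy" (pixels), "rvec" (rotation vector, rad) and "tvec" (3), from world to camera coordinates, as OpenCV has them. Camera axes: x right, y down, z forward; pixel columns grow to the right and rows downward; lengths in m; the calibration is good to about 2 mm. A picture is of the moment at which its call begins. camera_info takes no time and is no camera call.
- robot.job_done(): hands the job in, once; it reports no verdict.
The state is a dict: "time": time; "joint_positions": joint angles; "qd": joint speeds; "joint_efforts": joint torques, N m; "tcp_pos": TCP position; "ee_rot": TCP orientation; "ft_force": force on the tool from outside, world axes, zero at the start; "wrist_torque": the same for the moment, N m; "finger_gap": finger opening in m.
Only numpy, scipy, OpenCV 4.12 (cv2) and the standard library are available. Lean on these libraries where they do the work, as an engineer would, in place of code of your own. Each camera call takes 0.05 s, during which the arm holds its last target.

## Task

Push the battery pack into the blue airbrush compressor until its catch lets go and it springs out, then pull it free by its orange tab and stand it on the bare table, letting go of it. Take it again by its two ends and lower it fully home in the black charging cradle, tab towards the cradle's open front (the end with the low lip). Keep the pack upright and leave everything else where it is.

Things in the scene. Friction and masses are not known exactly. Their poses are not given: they have to be found in the camera images.
- unit: blue airbrush compressor, fixed, 130 deep x 118 wide x 75 mm high (gauge and brass fitting at its rear to 108 mm). Origin on the table under the middle of the bay's mouth, in the front face's plane; +x points into the unit, -x is the way out, z up. The bay is a level tunnel 39 mm wide, floor 6 mm and roof 53.5 mm above the table; the floor runs on 16 mm in front as a sill
- pack: grey battery pack with orange bands, about 0.25 kg, body 56 long (x) x 36 wide (y) x 46 mm high, a 20 mm wide groove across its top. Origin in the middle of the body's underside; z up, -x towards the pull tab. At the start it is latched in the compressor, aligned with it, its front face 6 mm proud of the unit's front
- pack_tab (a point): middle of the orange pull tab, a block 20 long x 22 wide x 14 mm high on the pack's front face; this point lies 38 mm in front (-x) of the pack's origin and 13 mm above its underside; the tab's end is 48 mm from the pack's origin
- catch (a joint): spring catch hidden in the bay's roof, rad: 0 holds the pack, 0.4 fully open. It opens when the pack is pushed 5 to 8 mm farther in than its latched place, on the tab's end or front face (about 8 to 10 N; a hard stop at 9 mm), and then stays open
- ejector (a joint): spring plunger behind the pack, m: 0 as latched, -0.009 pushed fully in, 0.028 fully out. Once the catch is open and the push is taken away it drives the pack 28 mm out along the bay; the pack then stays level on floor and sill, some 22 mm of it still inside, until it is pulled
- cradle: black drop-in charging cradle, fixed, 92 x 59 x 56 mm. Origin on the table under the middle of the seat; -x is its open front, z up. Two cheeks along x (inner faces 43 mm apart, 8 mm thick, 56 mm high, from 54 mm in front of the origin to 38 mm behind) flank pack and tab, so the seated pack can be held only by its two ends, above the tab, fingers between the cheeks
- cradle_seat (a point): middle of the seat floor, 10 mm above the table; the pack's origin lies here when fully home, axes along the cradle's. The floor ends at a low lip at the front (31 mm from here, 4 mm above the floor; the tab passes over it) and at a stop at the back (31 mm from here, 12 mm above the floor)
- jar_cobalt: jar with a blue lid, 50 mm wide, 67 mm high, bystander; origin under its middle
- jar_maize: jar with a yellow lid, 50 mm wide, 67 mm high, bystander; origin under its middle
- stamp_0: dark wooden stamp, 28 mm wide, 54 mm high, bystander; origin under its middle
- bamboo_rib: flat bamboo rib, 40 x 105 x 8 mm, bystander; origin under its middle
- test_tile_0: half-glazed green test tile, 37 x 58 x 9 mm, bystander; origin under its middle
- pinch_pot_2: small cream bowl, 69 mm wide, 46 mm high, bystander; origin under its middle
Mind the look-alikes: they are no part of the job. What is shaped like the cradle but pink is not meant.

How it is judged:
By the outcome, as a careful person would: the job done as asked, in the order asked, and still so for the second after the job is handed in, with the robot touching nothing.
It also fails if it takes over 64 s, if anything falls off the work surface, if the arm or the gripper's body presses on something with over 40 N, if the wrist force passes 120 N, or if a joint passes its speed limit or range.

## Working session

There is one attempt and no reset: what is moved stays moved. The work goes in short steps, Python scripts to look and compute and a tool call to move; the robot and the scene stay as the last step left them, time stands still between calls to the robot, and variables do not carry over. Pictures are saved under pics/ and viewed, and the job is handed in when it is done.

Besides the shell and the picture viewer there is one more tool, called after ">>>" as name(argument=value, ...) on one line, values as JSON. drive_tool: Moves the arm, as the interface text tells. Its arguments: {"type":"object","properties":{"deltas":{"type":"array","items":{"type":"array"}},"force":{"type":"number"}},"required":["deltas"]}

```bash
mkdir -p pics; ls; cat > h.py <<'E'
import numpy as np, cv2
from station import status, grab_frame, camera_info, robot
def snap(n,f):
    im=grab_frame(n); cv2.imwrite('pics/'+f,im[:,:,::-1]); return im
def cam(n):
    c=camera_info(n); K=np.array([[c['fx'],0,c['cx']],[0,c['fy'],c['cy']],[0,0,1]]); R=cv2.Rodrigues(np.array(c['rvec'],float))[0]; t=np.array(c['tvec'],float).reshape(3)
    return K,R,t
def ray(n,p,z):
    K,R,t=cam(n); d=R.T@np.linalg.inv(K)@np.array([p[0],p[1],1.]); o=-R.T@t
    return o+d*(z-o[2])/d[2]
def proj(n,P):
    K,R,t=cam(n); q=K@(R@np.array(P,float)+t); return q[:2]/q[2]
E
python3 - <<'E'
from h import *
for n in('scene','top'):
    im=snap(n,n+'0.png'); cv2.imwrite(f'pics/{n}0b.png',cv2.resize(im[:,:,::-1],(800,600),interpolation=cv2.INTER_CUBIC))
    K,R,t=cam(n); print(n,K[0,0],-R.T@t)
print(status.sense(), robot.hold_point_z)
E
```

```text
pics
scene 362.78830892379113 [-0.02663645  0.74674317  0.50101217]
top 433.46800909718934 [ 0.2909677  -0.00392166  1.31473222]
{'time': 0.1, 'joint_positions': array([-1.24300814e+00,  2.41364001e-01,  3.87190454e-03,  1.33519678e+00,
       -1.96638025e-05,  1.57081134e+00]), 'qd': array([-0.00025034, -0.0013998 ,  0.00283745,  0.00014084, -0.00062846,
       -0.00052516]), 'joint_efforts': array([-5.92307242e-04, -3.73137367e+01,  2.53010434e+01,  1.08579968e-02,
       -6.34251521e-06, -1.13029093e-07]), 'tcp_pos': array([ 0.16078947, -0.47285166,  0.23049375]), 'ee_rot': array([-2.55322883e+00,  1.82860574e+00,  2.43405859e-03]), 'ft_force': array([ 0.02273009, -0.13895998,  1.19578141]), 'wrist_torque': array([ 0.02687803,  0.02593486, -0.02301061]), 'finger_gap': 0.08534654975872606} 0.0187
```

View pics/scene0b.png

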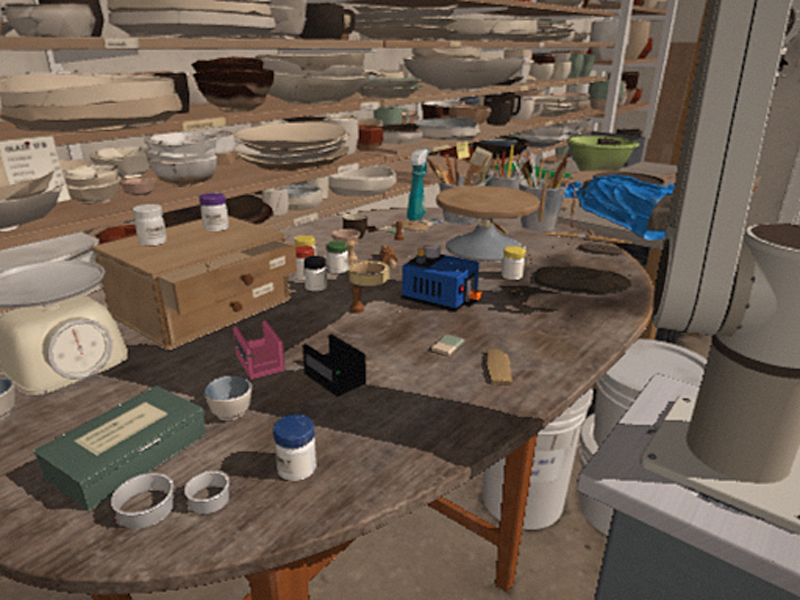

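View pics/top0b.png

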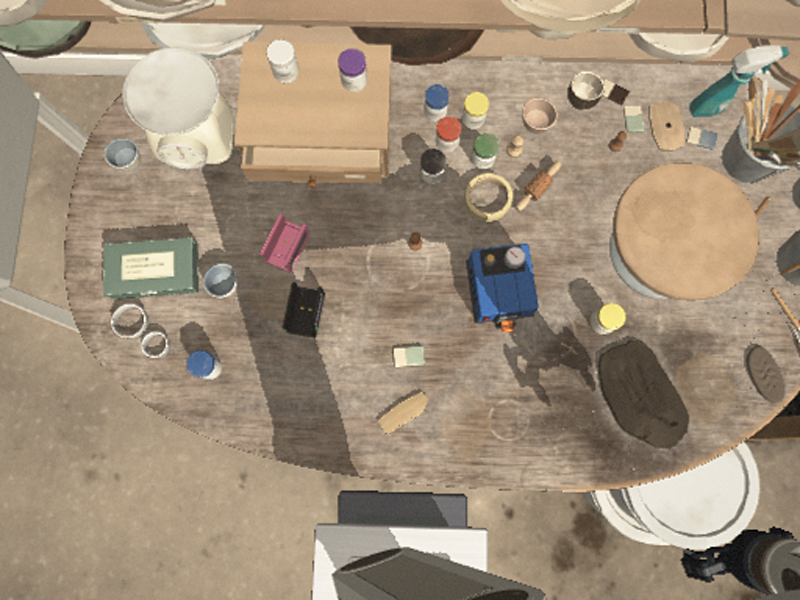

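The top view has the blue compressor at about (503,285), with its orange tab at (508,325) facing the robot. The black cradle is at (304,309). The pink look-alike at (285,242) isn't meant. Next I'll enlarge both targets.

```bash
python3 - <<'E'
from h import *
a=cv2.imread('pics/top0.png'); s=cv2.imread('pics/scene0.png')
A=cv2.resize(a[145:220,290:355],(390,450),interpolation=cv2.INTER_CUBIC)
B=cv2.resize(a[175:225,172:217],(405,450),interpolation=cv2.INTER_CUBIC)
cv2.imwrite('pics/c1.png',np.hstack([A,B]))
A=cv2.resize(s[155:200,250:315],(390,270),interpolation=cv2.INTER_CUBIC)
B=cv2.resize(s[205:255,185:250],(390,300),interpolation=cv2.INTER_CUBIC)
cv2.imwrite('pics/c2.png',np.hstack([np.vstack([A,np.zeros((30,390,3),np.uint8)]),B]))
print(ray('top',(304*.64,309*.64),0.03),ray('top',(508*.64,325*.64),.02))
E
```

```text
[0.54724763 0.19701979 0.03      ] [ 0.52799152 -0.19902013  0.02      ]
```

View pics/c1.png

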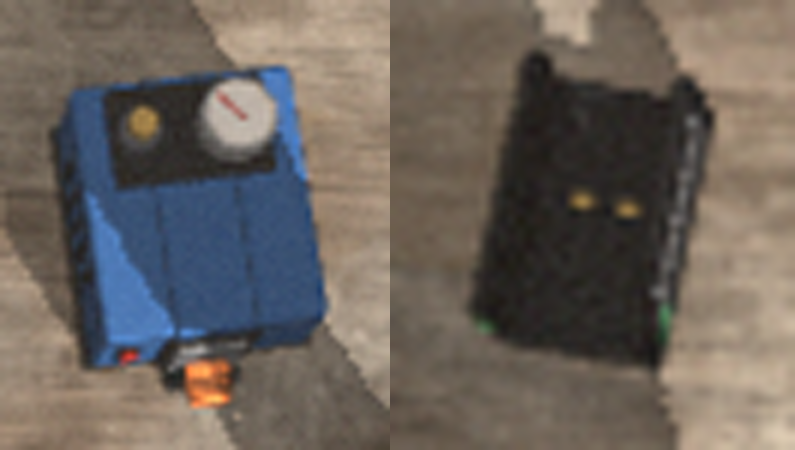

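View pics/c2.png

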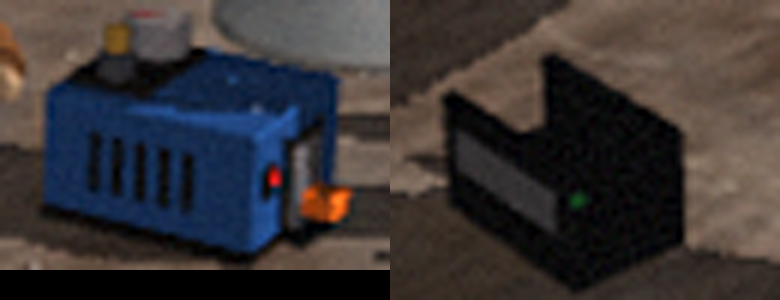

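```bash
python3 - <<'E'
from h import *
ims=[]
for n,(r0,r1,c0,c1) in (('top',(175,225,172,217)),('scene',(205,255,185,250))):
    acc=np.mean([grab_frame(n).astype(float) for _ in range(4)],0)[:,:,::-1]
    np.save(n+'_avg.npy',acc)
    g=np.clip((acc[r0:r1,c0:c1])*4,0,255); g=255*(g/255)**.7
    ims.append(cv2.resize(g.astype(np.uint8),None,fx=8.5,fy=8.5,interpolation=cv2.INTER_CUBIC)[:425,:390])
cv2.imwrite('pics/c3.png',np.hstack([ims[0],ims[1]]))
E
```

```text
(no output)
```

View pics/c3.png

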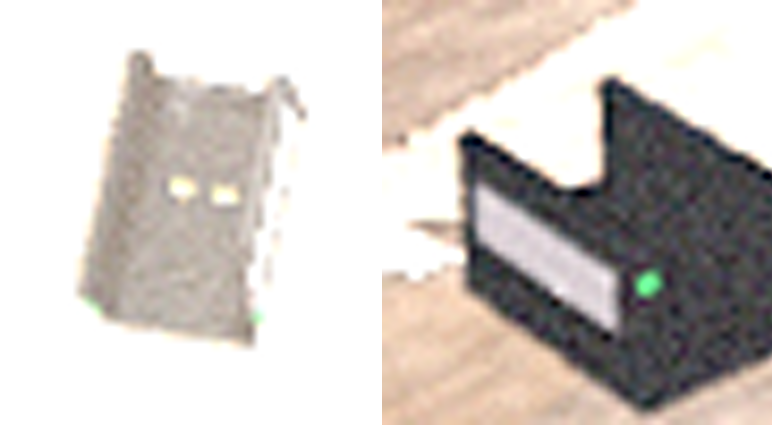

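```bash
python3 - <<'E'
from h import *
t=np.load('top_avg.npy').astype(np.uint8); s=np.load('scene_avg.npy').astype(np.uint8)
def big(im,r0,r1,c0,c1,f,g=3.):
    a=np.clip(255*(np.clip(im[r0:r1,c0:c1]*g,0,255)/255)**.6,0,255).astype(np.uint8)
    b=cv2.resize(a,None,fx=f,fy=f,interpolation=cv2.INTER_CUBIC)
    for c in range(c0,c1,5): cv2.putText(b,str(c),(int((c-c0+.5)*f)-8,8),0,.28,(0,0,255)); b[::4,int((c-c0+.5)*f)]=(0,0,255)
    for r in range(r0,r1,5): cv2.putText(b,str(r),(0,int((r-r0+.5)*f)),0,.28,(0,0,255)); b[int((r-r0+.5)*f),::4]=(0,0,255)
    return b
cv2.imwrite('pics/c4.png',big(t,178,220,176,216,14,4.))
cv2.imwrite('pics/c5.png',big(s,208,254,190,238,13,7.))
cv2.imwrite('pics/c6.png',big(t,130,165,165,205,14,1.))
E
```

```text
(no output)
```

View pics/c4.png

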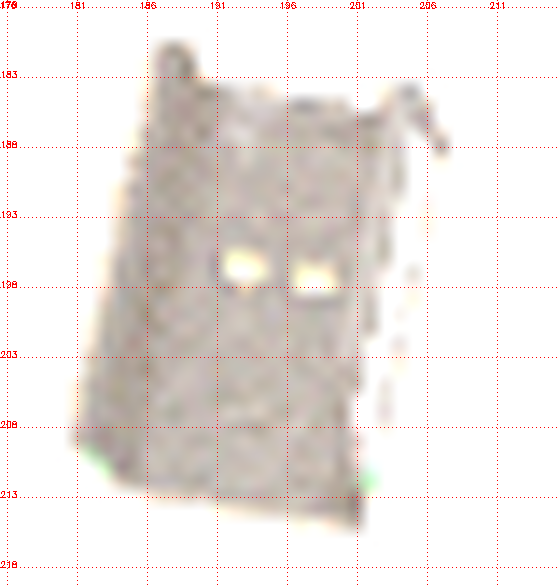

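View pics/c5.png

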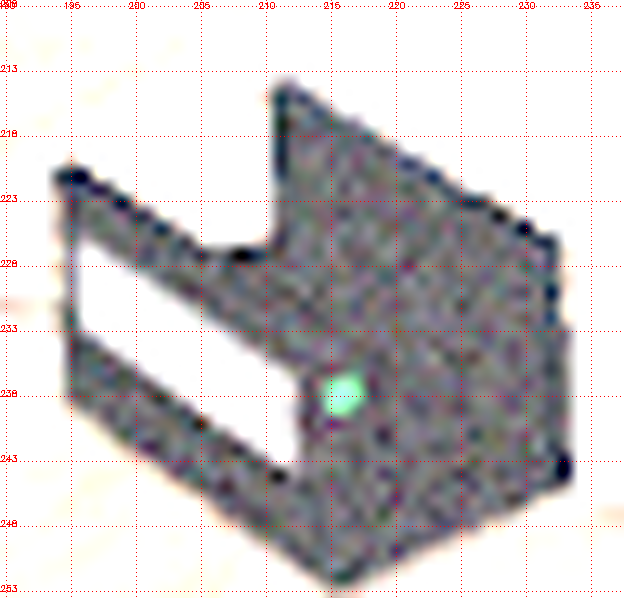

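View pics/c6.png

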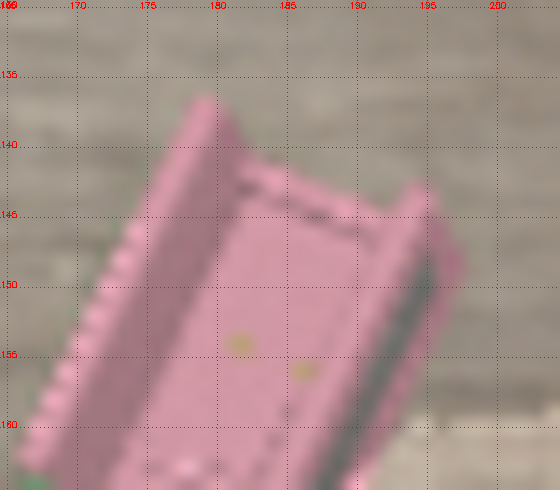

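```bash
python3 - <<'E'
from h import *
t=np.load('top_avg.npy').astype(np.uint8); s=np.load('scene_avg.npy').astype(np.uint8)
A=cv2.resize(t[134:178,162:204],None,fx=9,fy=9,interpolation=cv2.INTER_CUBIC)
B=cv2.resize(s[202:246,145:187],None,fx=9,fy=9,interpolation=cv2.INTER_CUBIC)
cv2.imwrite('pics/c7.png',np.hstack([A,B]))
E
```

```text
(no output)
```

View pics/c7.png

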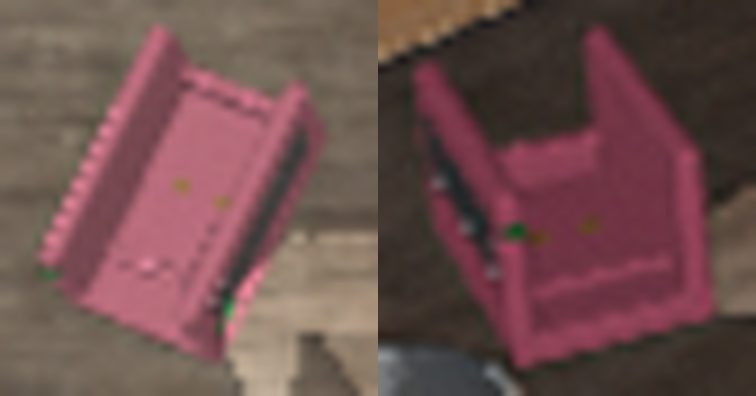

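The pink cradle shows the pattern: the LEDs and low lip are at the robot-side end, and the stop is at the far end. The black cradle's green LEDs, at top pixels (182,210) and (202,212), are also at the robot-side end. So its open front faces the robot. Now I'll measure the poses.

```bash
cat >> h.py <<'E'
def big(im,r0,r1,c0,c1,f,g=1.,step=5):
    a=np.clip(255*(np.clip(im[r0:r1,c0:c1].astype(float)*g,0,255)/255)**.7,0,255).astype(np.uint8)
    b=cv2.resize(a,None,fx=f,fy=f,interpolation=cv2.INTER_CUBIC)
    for c in range(c0,c1,step): cv2.putText(b,str(c),(int((c-c0+.5)*f)-8,8),0,.3,(255,255,255)); b[::4,int((c-c0+.5)*f)]=(255,255,255)
    for r in range(r0,r1,step): cv2.putText(b,str(r),(0,int((r-r0+.5)*f)),0,.3,(255,255,255)); b[int((r-r0+.5)*f),::4]=(255,255,255)
    return b
def fit2d(model,world):
    m=np.array(model,float);w=np.array(world,float)[:,:2]; mc=m.mean(0);wc=w.mean(0)
    U,S,V=np.linalg.svd((m-mc).T@(w-wc)); R=V.T@U.T
    if np.linalg.det(R)<0: V[1]*=-1;R=V.T@U.T
    t=wc-R@mc; res=w-(m@R.T+t)
    return t,np.arctan2(R[1,0],R[0,0]),res
E
python3 - <<'E'
from h import *
t=np.load('top_avg.npy'); s=np.load('scene_avg.npy')
cv2.imwrite('pics/c8.png',big(t,150,218,294,350,8.8,1.5))
cv2.imwrite('pics/c9.png',big(s,155,200,252,312,12,2))
pts=[('top',(186.9,181.2),.056,(38,29.5)),('top',(180.9,208.8),.056,(-54,29.5)),('top',(200.9,215.0),.0,(-54,-29.5)),
('scene',(194.9,220.8),.056,(38,29.5)),('scene',(195.,238.3),0,(38,29.5)),('scene',(215.3,252.3),0,(-54,29.5)),
('scene',(232.4,226),.056,(-54,-29.5)),('scene',(233.1,244.8),0,(-54,-29.5))]
w=[ray(n,p,z) for n,p,z,m in pts]; m=[np.array(q[3])/1000 for q in pts]
for sel in (range(8),[0,1,2],range(3,8)):
    o,a,r=fit2d([m[i] for i in sel],[w[i] for i in sel]); print(o,np.degrees(a)); print(np.round(r*1000,1).tolist())
print('contacts',(ray('top',(192.8,196.4),.01)+ray('top',(198.2,197.5),.01))/2)
E
```

```text
[0.55638522 0.19620142] -9.16449352263945
[[-6.7, -0.5], [0.0, -2.6], [1.4, 3.5], [-7.6, 0.8], [0.7, -2.3], [5.6, -4.5], [2.6, 4.0], [4.0, 1.6]]
[0.55468184 0.19638977] -9.000491996987385
[[-4.9, -0.8], [1.9, -2.6], [3.1, 3.4]]
[0.55740137 0.19607145] -9.357063836636206
[[-8.7, 1.1], [-0.4, -2.0], [4.5, -4.5], [1.6, 3.9], [3.0, 1.5]]
contacts [0.55385207 0.19740457 0.01      ]
```

View pics/c8.png

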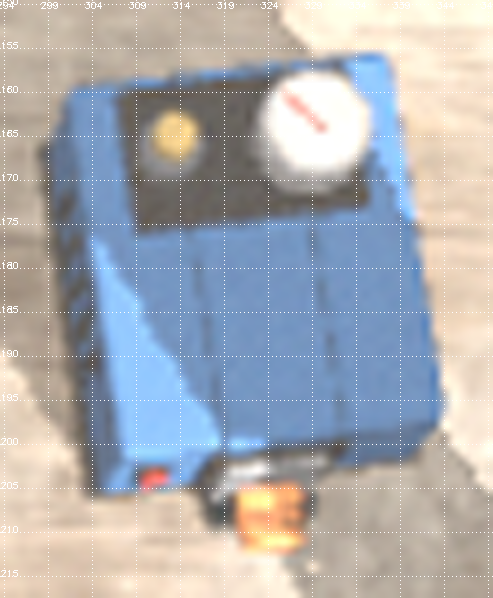

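View pics/c9.png

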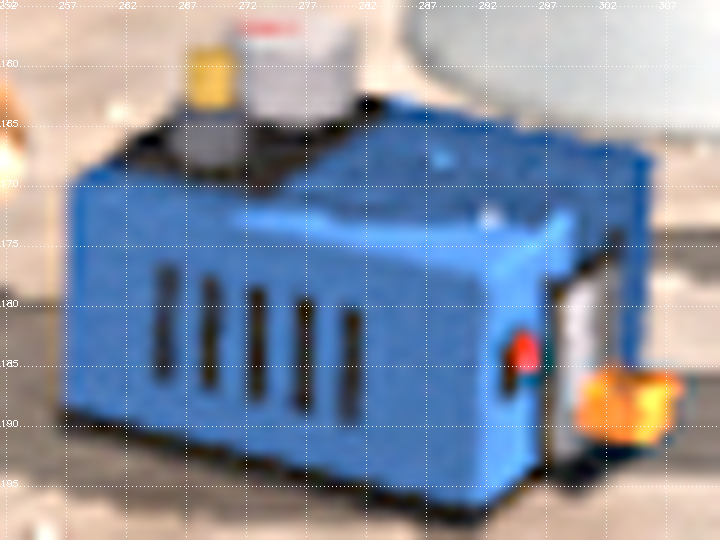

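```bash
cat > pose.py <<'E'
from h import *
from scipy.optimize import least_squares
def solve(pts,x0):
    def W(p,m):
        c,s=np.cos(p[2]),np.sin(p[2]); return [p[0]+c*m[0]/1e3-s*m[1]/1e3,p[1]+s*m[0]/1e3+c*m[1]/1e3,m[2]/1e3]
    f=lambda p:np.concatenate([proj(n,W(p,m))-q for n,q,m in pts])
    r=least_squares(f,x0,loss='soft_l1',f_scale=.7); return r.x,f(r.x).reshape(-1,2)
cr=[('top',(186.9,181.2),(38,29.5,56)),('top',(180.9,208.8),(-54,29.5,56)),('top',(200.9,215.0),(-54,-29.5,0)),
('top',(195.5,196.95),(0,0,10)),
('scene',(194.9,220.8),(38,29.5,56)),('scene',(195.,238.3),(38,29.5,0)),('scene',(215.3,252.3),(-54,29.5,0)),
('scene',(232.4,226),(-54,-29.5,56)),('scene',(233.1,244.8),(-54,-29.5,0))]
un=[('top',(301.5,159.5),(130,59,75)),('top',(337.8,155.8),(130,-59,75)),('top',(343.8,195.5),(0,-59,75)),('top',(307.4,201.2),(0,59,75)),
('top',(303.7,206),(0,59,0)),('top',(340.7,201.8),(0,-59,0)),('top',(297.8,166.5),(130,59,0)),
('scene',(257.75,169.1),(130,59,75)),('scene',(257.2,189.1),(130,59,0)),('scene',(291.5,198.2),(0,59,0)),('scene',(291.9,177.4),(0,59,75)),('scene',(305.7,167.4),(0,-59,75))]
if __name__=='__main__':
  for nm,P,x0 in(('cradle',cr,[.555,.197,-.16]),('unit',un,[.55,-.2,.1])):
    for sel in (('top','scene'),('top',),('scene',)):
        Q=[p for p in P if p[0] in sel]; x,r=solve(Q,x0); print(nm,sel,np.round(x[:2],4),np.degrees(x[2]).round(2)); print(np.round(r,1).tolist())
  print('tab end',ray('top',(324.3,212),.012),ray('top',(324.3,212),.026))
E
python3 pose.py
```

```text
cradle ('top', 'scene') [0.556  0.1964] -10.04
[[0.1, -2.2], [-1.2, -0.1], [0.7, 0.7], [0.4, -0.7], [-1.7, -1.1], [-0.4, 0.4], [0.0, 1.8], [1.8, -0.0], [1.5, 0.6]]
cradle ('top',) [0.5549 0.1967] -9.43
[[-0.2, -1.7], [-1.1, 0.4], [0.8, 1.0], [0.3, -0.3]]
cradle ('scene',) [0.5578 0.1948] -10.93
[[-1.6, -1.7], [-0.3, -0.3], [-0.4, 1.3], [1.5, -0.3], [1.2, 0.2]]
unit ('top', 'scene') [ 0.5441 -0.1943] 8.27
[[-1.4, -0.6], [1.5, -1.4], [2.5, 1.4], [-1.2, 0.3], [-0.1, 0.2], [0.8, -0.0], [0.0, -0.7], [-1.3, 0.7], [-0.9, 1.6], [-0.0, 1.3], [0.7, 0.3], [2.0, -1.1]]
unit ('top',) [ 0.5439 -0.1939] 8.65
[[-1.8, -0.4], [1.1, -1.4], [2.4, 1.3], [-1.3, 0.5], [-0.2, 0.4], [0.7, -0.1], [-0.3, -0.5]]
unit ('scene',) [ 0.5456 -0.1984] 6.17
[[-0.7, -0.3], [-0.3, 0.5], [-0.3, 0.6], [0.4, -0.4], [2.9, -1.4]]
tab end [ 0.51702449 -0.19766     0.012     ] [ 0.51459513 -0.19557796  0.026     ]
```

```bash
cat >> h.py <<'E'
from scipy.spatial.transform import Rotation as Ro
def Rdown(th): # tool x at world angle th(deg), z down
    c,s=np.cos(np.radians(th)),np.sin(np.radians(th)); x=np.array([c,s,0]);z=np.array([0,0,-1.]);return np.column_stack([x,np.cross(z,x),z])
def goal(pos,th):
    s=status.sense(); R0=Ro.from_rotvec(s['ee_rot']).as_matrix()
    d=R0.T@(np.array(pos)-s['tcp_pos'])*1000; w=Ro.from_matrix(R0.T@Rdown(th)).as_rotvec()
    print('t',s['time'],'d',d.round(1),'w',w.round(3),'F',np.round(s['ft_force'],1),'gap',round(s['finger_gap'],4))
    return d,w
def U(x,y,z,o=(.5441,-.1943),a=8.4):
    c,s=np.cos(np.radians(a)),np.sin(np.radians(a));return np.array([o[0]+c*x-s*y,o[1]+s*x+c*y,z])
E
python3 - <<'E'
from h import *
print(U(-.062,0,.2)); goal(U(-.062,0,.2),-81.6)
E
```

```text
[ 0.48276512 -0.20335715  0.2       ]
t 0.5 d [-152.  -391.6   31.3] w [0.    0.    0.181] F [-0.   0.1 -1.3] gap 0.0857
```

>>> drive_tool(deltas=[[1,[-15,-39,3],[0,0,0.02]],[1,[-30,-78,6],[0,0,0.04]],[1,[-46,-117,9],[0,0,0.06]],[1,[-61,-157,12],[0,0,0.08]],[1,[-76,-196,16],[0,0,0.1]],[1,[-91,-235,19],[0,0,0.12]],[1,[-106,-274,22],[0,0,0.14]],[1,[-122,-313,25],[0,0,0.16]],[1,[-137,-352,28],[0,0,0.18]],[1,[-152,-392,31],[0,0,0.181]],[1,[-152,-392,31],[0,0,0.181]],[1,[-152,-392,31],[0,0,0.181]],[1,[-152,-392,31],[0,0,0.181]]])

```text
time: 1.8
tcp_pos: [0.4825, -0.2037, 0.2003]
ee_rot: [2.377, -2.053, -0.001]
ft_force: [0.3, 0.4, 0.1]
finger_gap: 0.0002
```

```bash
python3 - <<'E'
from h import *
goal(U(-.062,0,.012),-81.6); print(status.sense()['joint_positions'].round(2))
E
```

```text
t 1.8 d [ -0.2  -0.5 188.3] w [ 0.001  0.    -0.   ] F [0.3 0.4 0.1] gap 0.0002
[-0.4   0.3   0.01  1.28 -0.    2.6 ]
```

Next I'll descend, then look before pushing.

>>> drive_tool(deltas=[[1,[0,0,40],[0,0,0]],[1,[0,0,80],[0,0,0]],[1,[0,0,120],[0,0,0]],[1,[0,0,155],[0,0,0]],[1,[0,0,180],[0,0,0]],[1,[0,0,188],[0,0,0]],[1,[0,0,188],[0,0,0]]])

```text
time: 2.5
tcp_pos: [0.4817, -0.2039, 0.0117]
ee_rot: [2.376, -2.054, -0.003]
ft_force: [-0.4, -0.6, -0.0]
finger_gap: 0.0003
```

```bash
python3 - <<'E'
from h import *
goal(U(-.062,0,.012),-81.6)
s=snap('scene','s1.png'); t=snap('top','t1.png')
A=cv2.resize(s[140:215,245:335],None,fx=4.4,fy=4.4,interpolation=cv2.INTER_CUBIC)
B=cv2.resize(t[150:230,285:375],None,fx=4.4,fy=4.4,interpolation=cv2.INTER_CUBIC)[:330]
cv2.imwrite('pics/c10.png',np.hstack([A,B])[:,:,::-1])
E
```

```text
t 2.5 d [-0.4 -1.1 -0.3] w [ 0.002  0.001 -0.002] F [-0.4 -0.6 -0. ] gap 0.0003
```

View pics/c10.png

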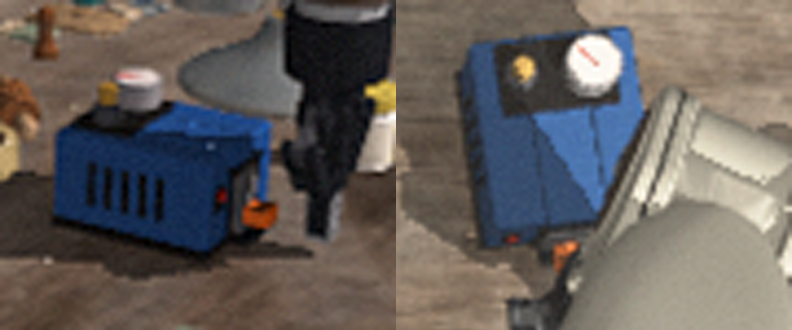

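The shut fingers stand about 25 mm in front of the orange tab (scene crop: tab at (262,215), fingers at (320,215)). I'll approach until contact.

>>> drive_tool(deltas=[[1,[0,-8,0],[0,0,0]],[1,[0,-15,0],[0,0,0]],[1,[0,-18,0],[0,0,0]],[1,[0,-20,0],[0,0,0]],[1,[0,-22,0],[0,0,0]],[1,[0,-23,0],[0,0,0]],[1,[0,-24,0],[0,0,0]],[1,[0,-24,0],[0,0,0]]])

```text
time: 3.4
tcp_pos: [0.5069, -0.1997, 0.0122]
ee_rot: [2.378, -2.052, -0.0]
ft_force: [0.8, 0.5, 0.8]
finger_gap: 0.0001
```

>>> drive_tool(deltas=[[1,[0,-1,0],[0,0,0]],[1,[0,-2,0],[0,0,0]],[1,[0,-2,0],[0,0,0]]])

```text
time: 3.7
tcp_pos: [0.5074, -0.1994, 0.0117]
ee_rot: [2.376, -2.052, -0.004]
ft_force: [-3.4, -1.1, -0.7]
finger_gap: -0.0001
```

Contact at x = 0.507, as predicted from the measured tab end at 0.518. Pushing in.

>>> drive_tool(deltas=[[1,[0,-1,0],[0,0,0]],[1,[0,-2,0],[0,0,0]],[1,[0,-3,0],[0,0,0]],[1,[0,-4,0],[0,0,0]],[1,[0,-4,0],[0,0,0]]])

```text
time: 4.2
tcp_pos: [0.5098, -0.1988, 0.011]
ee_rot: [2.375, -2.051, -0.008]
ft_force: [-6.9, -2.4, -0.1]
finger_gap: -0.0002
```

>>> drive_tool(deltas=[[1,[0,-1,0],[0,0,0]],[1,[0,-2,0],[0,0,0]],[1,[0,-3,0],[0,0,0]],[1,[0,-4,0],[0,0,0]],[1,[0,-4,0],[0,0,0]]])

```text
time: 4.7
tcp_pos: [0.5128, -0.1982, 0.0107]
ee_rot: [2.373, -2.051, -0.01]
ft_force: [-7.7, -2.5, -1.5]
finger_gap: -0.0003
```

>>> drive_tool(deltas=[[1,[0,-1,0],[0,0,0]],[1,[0,-2,0],[0,0,0]],[1,[0,-2.5,0],[0,0,0]],[1,[0,-2.5,0],[0,0,0]]])

```text
time: 5.1
tcp_pos: [0.515, -0.1979, 0.0106]
ee_rot: [2.373, -2.05, -0.01]
ft_force: [-7.7, -2.9, -2.1]
finger_gap: 0.0004
```

About 8 mm in with no hard stop felt. Backing off by 60 mm to let it spring out.

>>> drive_tool(deltas=[[1,[0,5,0],[0,0,0]],[1,[0,15,0],[0,0,0]],[1,[0,30,0],[0,0,0]],[1,[0,45,0],[0,0,0]],[1,[0,60,0],[0,0,0]],[1,[0,70,0],[0,0,0]],[1,[0,70,0],[0,0,0]],[1,[0,70,0],[0,0,0]]])

```text
time: 5.9
tcp_pos: [0.4512, -0.2084, 0.0129]
ee_rot: [-2.377, 2.052, -0.003]
ft_force: [-0.4, -0.4, -0.4]
finger_gap: -0.0002
```

```bash
python3 - <<'E'
from h import *
goal(U(-.044,0,.1),-81.6)
s=snap('scene','s2.png'); t=snap('top','t2.png')
A=cv2.resize(s[140:215,245:335],None,fx=4.4,fy=4.4,interpolation=cv2.INTER_CUBIC)
B=cv2.resize(t[150:230,285:375],None,fx=4.4,fy=4.4,interpolation=cv2.INTER_CUBIC)[:330]
cv2.imwrite('pics/c11.png',np.hstack([A,B])[:,:,::-1])
E
```

```text
t 5.9 d [ -0.3 -50.2 -87. ] w [-0.002 -0.001  0.   ] F [-0.4 -0.4 -0.4] gap -0.0002
```

View pics/c11.png

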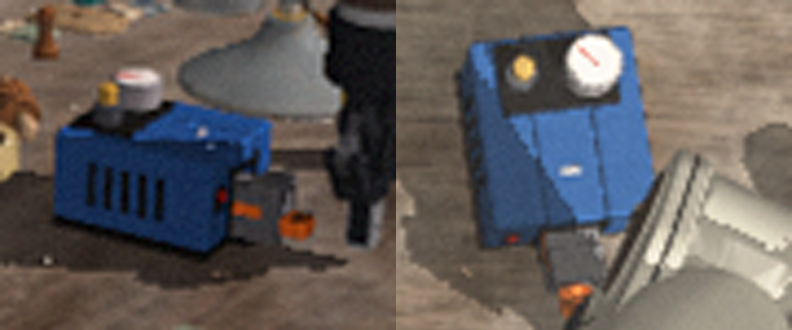

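The pack has sprung out, with its grey body and tab clear in both views. I'll raise, open, and come down over the tab.

>>> drive_tool(deltas=[[0.5,[0,0,-40],[0,0,0]],[0,[0,0,-60],[0,0,0]],[-0.1,[0,-15,-60],[0,0,0]],[-0.1,[0,-35,-60],[0,0,0]],[-0.1,[0,-47,-60],[0,0,0]],[-0.1,[0,-47,-60],[0,0,0]]])

```text
time: 6.6
tcp_pos: [0.4985, -0.201, 0.0722]
ee_rot: [-2.38, 2.05, -0.002]
ft_force: [0.1, -0.3, -0.3]
finger_gap: 0.0471
```

```bash
python3 - <<'E'
from h import *
goal(U(-.047,0,.006),-81.6)
s=snap('scene','s3.png'); t=snap('top','t3.png')
A=cv2.resize(s[140:215,245:335],None,fx=4.4,fy=4.4,interpolation=cv2.INTER_CUBIC)
B=cv2.resize(t[150:230,285:375],None,fx=4.4,fy=4.4,interpolation=cv2.INTER_CUBIC)[:330]
cv2.imwrite('pics/c12.png',np.hstack([A,B])[:,:,::-1])
E
```

```text
t 6.6 d [-0.   1.  66.2] w [-0.001 -0.001  0.002] F [ 0.1 -0.3 -0.3] gap 0.0471
```

View pics/c12.png

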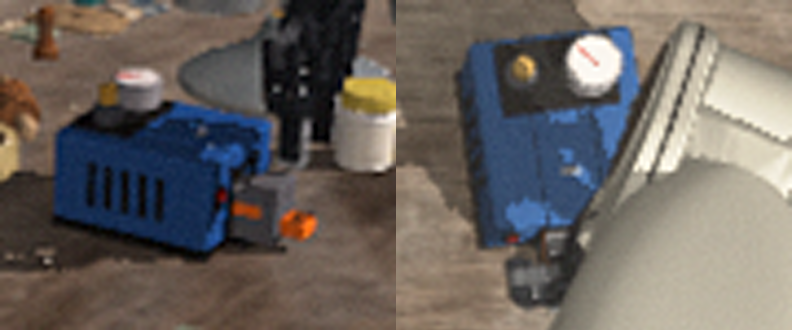

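>>> drive_tool(deltas=[[-0.1,[0,1,25],[0,0,0]],[-0.1,[0,1,45],[0,0,0]],[-0.1,[0,1,60],[0,0,0]],[-0.1,[0,1,66],[0,0,0]],[-0.1,[0,1,66],[0,0,0]],[-0.1,[0,1,66],[0,0,0]]], force=60)

```text
time: 7.3
tcp_pos: [0.4956, -0.2017, 0.0068]
ee_rot: [-2.378, 2.053, -0.001]
ft_force: [-0.0, 0.1, 0.1]
finger_gap: 0.0469
```

>>> drive_tool(deltas=[[0.4,[0,0,0],[0,0,0]],[0.6,[0,0,0],[0,0,0]],[1,[0,0,0],[0,0,0]],[1,[0,0,0],[0,0,0]],[1,[0,0,0],[0,0,0]]], force=60)

```text
time: 7.8
tcp_pos: [0.4962, -0.2015, 0.0073]
ee_rot: [-2.378, 2.052, -0.002]
ft_force: [-1.6, 0.7, 6.2]
finger_gap: 0.0206
```

Gap 20.6 mm, so the tab is held. Pulling straight out.

>>> drive_tool(deltas=[[1,[0,4,0],[0,0,0]],[1,[0,10,0],[0,0,0]],[1,[0,16,0],[0,0,0]],[1,[0,22,0],[0,0,0]],[1,[0,28,-0.5],[0,0,0]],[1,[0,36,-0.5],[0,0,0]],[1,[0,46,-1],[0,0,0]],[1,[0,60,-1],[0,0,0]],[1,[0,75,-1],[0,0,0]],[1,[0,90,-1],[0,0,0]],[1,[0,98,-1],[0,0,0]],[1,[0,100,-1],[0,0,0]],[1,[0,100,-1],[0,0,0]]], force=80)

```text
time: 9.1
tcp_pos: [0.3959, -0.216, 0.0069]
ee_rot: [2.378, -2.053, -0.002]
ft_force: [0.3, -0.2, -3.4]
finger_gap: 0.02
```

```bash
python3 - <<'E'
from h import *
goal(U(-.147,0,.006),-81.6)
s=snap('scene','s4.png'); t=snap('top','t4.png')
A=cv2.resize(s[150:225,260:350],None,fx=4.4,fy=4.4,interpolation=cv2.INTER_CUBIC)
B=cv2.resize(t[170:250,285:375],None,fx=4.4,fy=4.4,interpolation=cv2.INTER_CUBIC)[:330]
cv2.imwrite('pics/c13.png',np.hstack([A,B])[:,:,::-1])
E
```

```text
t 9.1 d [ 0.2 -2.7  0.9] w [ 0.001  0.001 -0.   ] F [ 0.3 -0.2 -3.4] gap 0.02
```

View pics/c13.png

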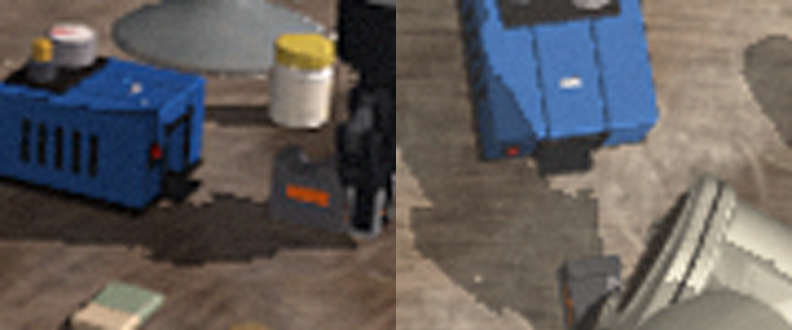

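>>> drive_tool(deltas=[[1,[0,0,1.5],[0,0,0]],[1,[0,0,3],[0,0,0]],[1,[0,0,4],[0,0,0]],[1,[0,0,5],[0,0,0]],[1,[0,0,5],[0,0,0]]])

```text
time: 9.7
tcp_pos: [0.3967, -0.216, 0.0022]
ee_rot: [-2.379, 2.052, 0.0]
ft_force: [0.6, 0.1, -3.6]
finger_gap: 0.0195
```

>>> drive_tool(deltas=[[1,[0,0,0.7],[0,0,0]],[1,[0,0,1.3],[0,0,0]],[1,[0,0,1.3],[0,0,0]]])

```text
time: 10.0
tcp_pos: [0.3967, -0.2161, 0.0017]
ee_rot: [-2.378, 2.052, -0.001]
ft_force: [-1.7, 1.1, 3.8]
finger_gap: 0.0199
```

Table contact felt (Fz went from -3.6 to +3.8 N). Opening.

>>> drive_tool(deltas=[[0.4,[0,0,0],[0,0,0]],[0.2,[0,0,0],[0,0,0]],[0,[0,0,0],[0,0,0]],[-0.1,[0,0,0],[0,0,0]],[-0.1,[0,0,0],[0,0,0]],[-0.1,[0,0,0],[0,0,0]]])

```text
time: 10.6
tcp_pos: [0.3967, -0.2161, 0.001]
ee_rot: [-2.378, 2.053, -0.0]
ft_force: [0.2, 0.0, 0.2]
finger_gap: 0.0474
```

>>> drive_tool(deltas=[[-0.1,[0,0,-15],[0,0,0]],[-0.1,[0,0,-50],[0,0,0]],[-0.5,[0,0,-90],[0,0,0]],[-1,[0,0,-120],[0,0,0]],[-1,[0,40,-130],[0,0,0]],[-1,[0,80,-130],[0,0,0]],[-1,[-30,90,-130],[0,0,0]],[-1,[-30,90,-130],[0,0,0]]])

```text
time: 11.4
tcp_pos: [0.2997, -0.1973, 0.1306]
ee_rot: [-2.377, 2.054, 0.006]
ft_force: [1.1, 0.3, -0.7]
finger_gap: 0.0852
```

```bash
python3 - <<'E'
from h import *
s=snap('scene','s5.png'); t=snap('top','t5.png')
cv2.imwrite('pics/c14.png',np.hstack([big(s,165,215,300,355,7,1.5),big(t,190,242,300,355,7,1.5)[:350]])[:,:,::-1])
E
```

```text
(no output)
```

View pics/c14.png

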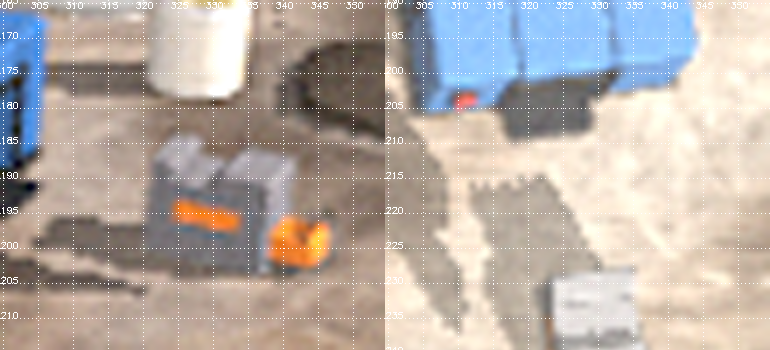

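The pack stands upright on the table. Measuring it.

```bash
python3 - <<'E'
from h import *
t=cv2.imread('pics/t5.png')
cv2.imwrite('pics/c15.png',big(t,222,262,305,352,14,1.5))
E
```

View pics/c15.png

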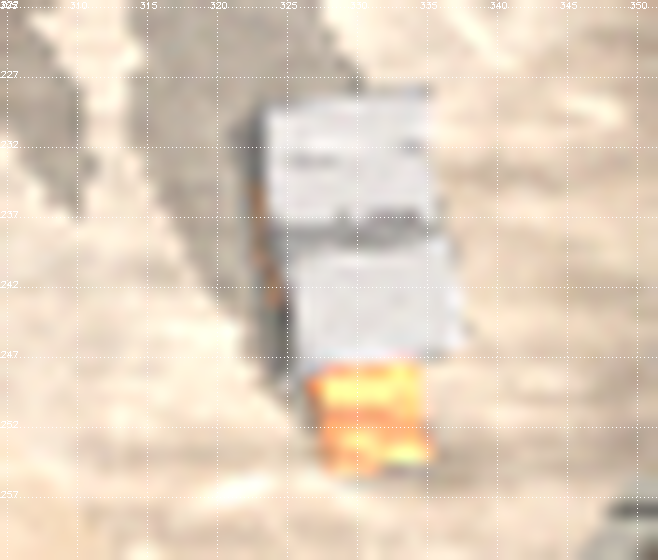

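```bash
python3 - <<'E'
from h import *
from pose import solve
P=[('top',(323.3,228.9),(28,18,46)),('top',(335.2,227.9),(28,-18,46)),('top',(337.6,246),(-28,-18,46)),('top',(326.3,248.1),(-28,18,46)),
('top',(331.3,255),(-48,0,7))]
x,r=solve(P,[.4387,-.2098,.147]); print(x,np.degrees(x[2]),r.round(1).tolist())
# check in scene: predicted pts at the dead-reckoned pose
for m in ((28,18,0),(-28,18,0),(-28,18,46),(28,18,46),(-48,0,20)):
    p=U(m[0]/1e3,m[1]/1e3,m[2]/1e3,(.4387,-.2098),8.4); print(m,proj('scene',p).round(1),proj('top',p).round(1))
s=status.sense();print(s['joint_positions'].round(2))
goal([.4387,-.2098,.13],8.4)
E
```

```text
[ 0.43542127 -0.21086194  0.15113758] 8.659545261203192 [[-0.2, 0.1], [0.0, -0.4], [0.7, 0.4], [-0.2, -0.1], [-0.2, 0.0]]
(28, 18, 0) [319.5 200.3] [320.6 229.8]
(-28, 18, 0) [336.5 204.4] [323.4 248.2]
(-28, 18, 46) [338.  190.9] [325.7 246.8]
(28, 18, 46) [320.7 187. ] [322.8 227.8]
(-48, 0, 20) [345.3 197.9] [331.4 253.6]
[-0.58  0.05 -0.5   1.02 -0.    2.41]
t 11.5 d [  29.9 -132.5    1.4] w [-0.00e+00 -1.00e-03 -1.57e+00] F [-0.6 -0.7  0. ] gap 0.0854
```

>>> drive_tool(deltas=[[-1,[3,-13,0],[0,0,-0.13]],[-1,[6,-26,0],[0,0,-0.26]],[-1,[9,-39,0],[0,0,-0.39]],[-1,[12,-52,0],[0,0,-0.52]],[-1,[15,-65,0],[0,0,-0.65]],[-1,[18,-78,0],[0,0,-0.78]],[-1,[21,-91,0],[0,0,-0.91]],[-1,[24,-104,0],[0,0,-1.04]],[-1,[27,-117,0],[0,0,-1.17]],[-1,[30,-131,0],[0,0,-1.3]],[-1,[30,-131,0],[0,0,-1.43]],[-1,[30,-131,0],[0,0,-1.57]],[-1,[30,-131,0],[0,0,-1.57]],[-1,[30,-131,0],[0,0,-1.57]]])

```text
time: 12.9
tcp_pos: [0.4379, -0.2102, 0.1307]
ee_rot: [3.133, 0.225, 0.0]
ft_force: [0.8, -1.4, -0.3]
finger_gap: 0.0854
```

```bash
python3 - <<'E'
from h import *
print(status.sense()['tcp_pos']);goal([.437,-.2103,.018],8.5)
s=snap('scene','s6.png')
cv2.imwrite('pics/c16.png',big(s,120,220,290,390,6,1.5,10)[:,:,::-1])
E
```

```text
[ 0.4379184  -0.21023827  0.13073369]
t 12.9 d [-9.000e-01 -1.000e-01  1.127e+02] w [ 0.    -0.    -0.005] F [ 0.8 -1.4 -0.3] gap 0.0854
```

View pics/c16.png

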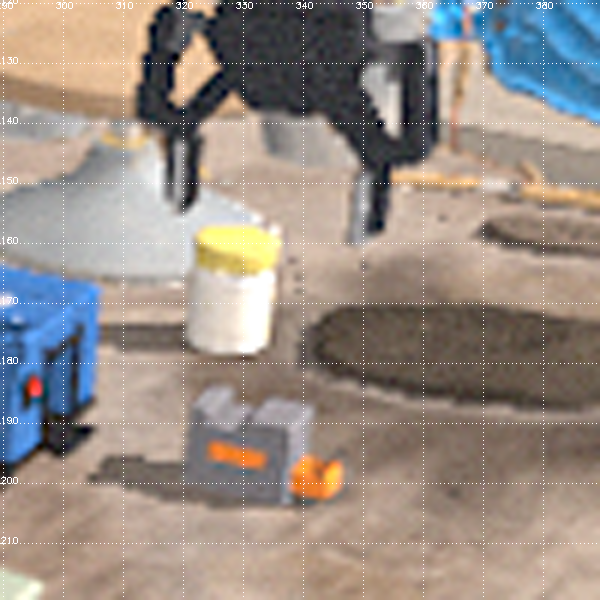

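The fingers straddle the pack's two ends. Descending to grip.

>>> drive_tool(deltas=[[-1,[0,0,30],[0,0,0]],[-1,[-1,0,60],[0,0,0]],[-1,[-1,0,85],[0,0,0]],[-1,[-1,0,103],[0,0,0]],[-1,[-1,0,112],[0,0,0]],[-1,[-1,0,112],[0,0,0]]], force=40)

```text
time: 13.55
tcp_pos: [0.4354, -0.2098, 0.018]
ee_rot: [-3.132, -0.228, 0.003]
ft_force: [-1.3, -0.3, 0.8]
finger_gap: 0.0851
```

>>> drive_tool(deltas=[[-0.6,[0,0,0],[0,0,0]],[-0.45,[0,0,0],[0,0,0]],[-0.3,[0,0,0],[0,0,0]],[-0.2,[0,0,0],[0,0,0]],[0,[0,0,0],[0,0,0]],[0,[0,0,0],[0,0,0]]], force=40)

```text
time: 14.15
tcp_pos: [0.4374, -0.2108, 0.0204]
ee_rot: [3.132, 0.229, 0.004]
ft_force: [-0.6, 1.0, 6.6]
finger_gap: 0.0552
```

```bash
python3 - <<'E'
from h import *
s=status.sense();print(s['tcp_pos'],s['ft_force'],s['finger_gap'])
s=snap('scene','s7.png')
cv2.imwrite('pics/c17.png',big(s,150,220,300,360,8,1.8,10)[:,:,::-1])
E
```

```text
[ 0.43735779 -0.210769    0.02038238] [-0.55861734  0.97117865  6.60470935] 0.05521592771650225
```

View pics/c17.png

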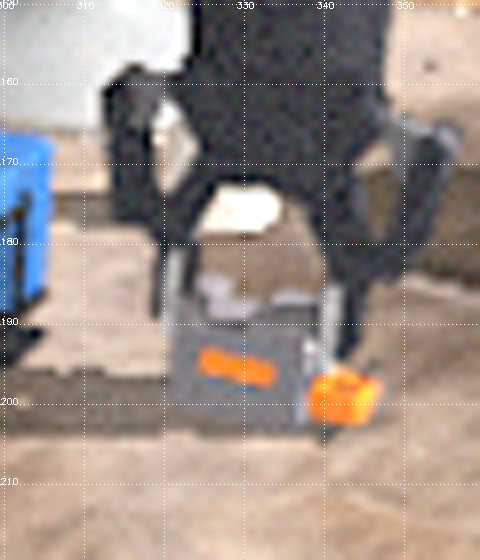

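Held by both ends, with the tips just above the tab. Lifting.

>>> drive_tool(deltas=[[0.3,[0,0,0],[0,0,0]],[0.3,[0,0,-5],[0,0,0]],[0.3,[0,0,-15],[0,0,0]],[0.3,[0,0,-40],[0,0,0]],[0.3,[0,0,-75],[0,0,0]],[0.3,[0,0,-110],[0,0,0]],[0.3,[0,0,-125],[0,0,0]],[0.3,[0,0,-130],[0,0,0]],[0.3,[0,0,-130],[0,0,0]]], force=60)

```text
time: 15.1
tcp_pos: [0.4362, -0.2102, 0.1494]
ee_rot: [3.133, 0.229, 0.001]
ft_force: [-0.1, -0.7, -3.6]
finger_gap: 0.0551
```

```bash
python3 - <<'E'
from h import *
s=status.sense();print(s['tcp_pos'],s['ft_force'],s['finger_gap'])
goal([.556,.1966,.15],-9.7)
goal([.50,.17,.15],-9.7)
E
```

```text
[ 0.43616043 -0.21021433  0.14944526] [-0.0863596  -0.74339719 -3.62332071] 0.05508425755896933
t 15.1 d [ 177.7 -385.1   -0.6] w [ 0.    -0.001  0.315] F [-0.1 -0.7 -3.6] gap 0.0551
t 15.1 d [ 118.5 -366.9   -0.6] w [ 0.    -0.001  0.315] F [-0.1 -0.7 -3.6] gap 0.0551
```

>>> drive_tool(deltas=[[0.3,[7,-15,0],[0,0,0.02]],[0.3,[22,-48,0],[0,0,0.05]],[0.3,[39,-84,0],[0,0,0.08]],[0.3,[56,-120,0],[0,0,0.11]],[0.3,[72,-156,0],[0,0,0.14]],[0.3,[89,-192,0],[0,0,0.17]],[0.3,[105,-228,0],[0,0,0.2]],[0.3,[122,-264,0],[0,0,0.23]],[0.3,[138,-300,0],[0,0,0.26]],[0.3,[155,-336,0],[0,0,0.29]],[0.3,[170,-368,0],[0,0,0.305]],[0.3,[176,-381,0],[0,0,0.315]],[0.3,[178,-385,0],[0,0,0.315]],[0.3,[178,-385,0],[0,0,0.315]],[0.3,[178,-385,0],[0,0,0.315]]])

```text
time: 16.6
tcp_pos: [0.5554, 0.1953, 0.148]
ee_rot: [3.129, -0.266, -0.004]
ft_force: [0.6, 0.1, -2.1]
finger_gap: 0.0549
```

```bash
python3 - <<'E'
from h import *
goal([.556,.1966,.08],-9.7)
s=snap('scene','s8.png');t=snap('top','t8.png')
cv2.imwrite('pics/c18.png',np.hstack([big(s,170,260,175,255,5,2.5,10),big(t,160,250,170,240,5,2.5,10)])[:,:,::-1])
E
```

```text
t 16.6 d [ 0.5 -1.5 67.9] w [ 0.002  0.002 -0.001] F [ 0.6  0.1 -2.1] gap 0.0549
```

View pics/c18.png

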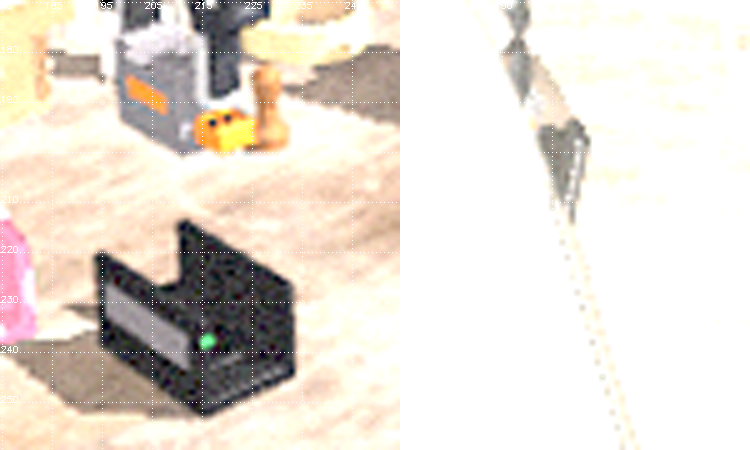

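```bash
python3 - <<'E'
from h import *
s=status.sense();p=s['tcp_pos'];print(p)
for m in ((-28,18,0),(28,18,0),(-28,18,46),(28,18,46),(-48,11,6),(-48,-11,20)):
    print(m,proj('scene',U(m[0]/1e3,m[1]/1e3,p[2]-.0204+m[2]/1e3,p[:2],-9.7)).round(1))
im=cv2.imread('pics/s8.png');cv2.imwrite('pics/c19.png',np.hstack([big(im,170,205,190,235,12,2),]))
im=cv2.imread('pics/s8.png');cv2.imwrite('pics/c20.png',np.hstack([big(im,208,256,190,238,12,4),]))
E
```

```text
[0.55586834 0.19522993 0.14870866]
(-28, 18, 0) [211.1 201.2]
(28, 18, 0) [197.9 193.6]
(-28, 18, 46) [210.2 183.1]
(28, 18, 46) [196.7 176.1]
(-48, 11, 6) [218.5 200.9]
(-48, -11, 20) [226.  192.8]
```

View pics/c19.png

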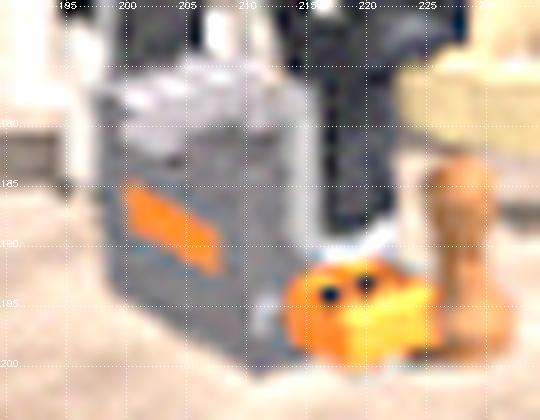

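View pics/c20.png

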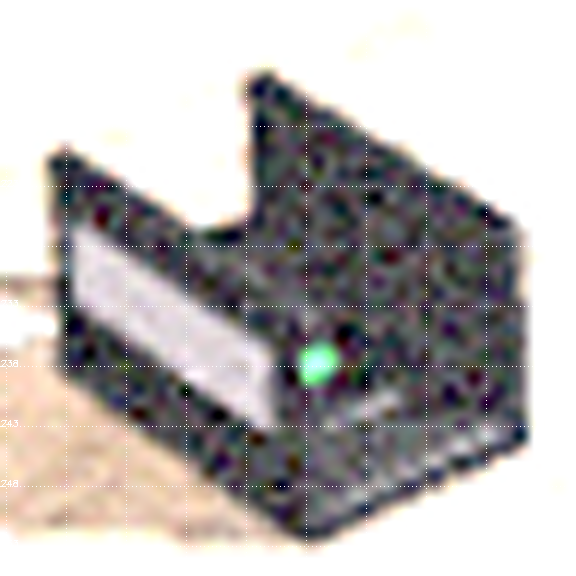

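```bash
python3 - <<'E'
from h import *
from pose import solve
b=ray('scene',(194.9,238.7),0);f=ray('scene',(215.3,252.5),0);g=ray('scene',(233.2,244.4),0)
tb=ray('scene',(194.9,220.2),.056);tg=ray('scene',(232.8,226.5),.056);th=ray('scene',(211.4,213.7),.056)
for n,v in zip(('b','f','g','tb','tg','th'),(b,f,g,tb,tg,th)):print(n,v.round(4))
L=lambda a,b:(np.linalg.norm(a-b)*1000).round(1)
A=lambda v:np.degrees(np.arctan2(v[1],v[0])).round(1)
print('bf',L(b,f),A(b-f),'fg',L(f,g),A(f-g),'tb-th',L(tb,th),A(tb-th),'tg-th',L(tg,th),A(th-tg))
# top-view edges: left cheek outer top edge
e1=ray('top',(186.9,181.2),.056);e0=ray('top',(180.9,208.8),.056);print('top',e1,e0,L(e1,e0),A(e1-e0))
c1=ray('top',(192.8,196.4),.01);c2=ray('top',(198.2,197.5),.01);print('contacts',c1,c2,A(c1-c2)-90)
q=ray('top',(184.3,212),.0);w=ray('top',(200.9,215),0);print('front bottom',q,w,L(q,w),A(q-w)-90)
for o,a in(((.556,.1966),-9.7),((.5578,.1948),-10.9),((.554,.197),-9.7)):
  print(o,[proj('scene',U(*m,o,a)).round(1).tolist() for m in((.038,.0295,0),(-.054,.0295,0),(-.054,-.0295,0),(.038,.0295,.056),(-.054,-.0295,.056),(.038,-.0295,.056))])
E
```

```text
b [0.598  0.2185 0.    ]
f [0.5128 0.23   0.    ]
g [0.5034 0.1757 0.    ]
tb [0.5933 0.218  0.056 ]
tg [0.4985 0.1809 0.056 ]
th [0.5862 0.167  0.056 ]
bf 86.0 -7.7 fg 55.1 80.2 tb-th 51.5 82.0 tg-th 88.7 -9.0
top [0.59192658 0.21875198 0.056     ] [0.50781362 0.23135719 0.056     ] 85.1 -8.5
contacts [0.55535877 0.20580696 0.01      ] [0.55234537 0.18900217 0.01      ] -10.200000000000003
front bottom [0.5077603  0.23072469 0.        ] [0.49978229 0.17914791 0.        ] 52.2 -8.799999999999997
(0.556, 0.1966) [[194.6, 238.8], [215.4, 254.1], [234.6, 245.3], [193.1, 219.8], [234.2, 225.9], [212.4, 212.6]]
(0.5578, 0.1948) [[194.7, 238.0], [214.9, 253.6], [234.3, 245.0], [193.3, 219.1], [233.9, 225.7], [212.8, 212.2]]
(0.554, 0.197) [[195.0, 239.1], [215.9, 254.5], [235.1, 245.7], [193.6, 220.1], [234.7, 226.2], [212.8, 212.9]]
```

```bash
python3 - <<'E'
from h import *
goal([.555,.1973,.084],-9.0)
E
```

```text
t 16.7 d [-1.2 -1.9 64.7] w [ 0.001  0.001 -0.013] F [ 0.6  0.3 -2.5] gap 0.0552
```

>>> drive_tool(deltas=[[0.3,[-1,-2,15],[0,0,-0.012]],[0.3,[-1,-2,35],[0,0,-0.012]],[0.3,[-1,-2,52],[0,0,-0.012]],[0.3,[-1,-2,62],[0,0,-0.012]],[0.3,[-1,-2,65],[0,0,-0.012]],[0.3,[-1,-2,65],[0,0,-0.012]],[0.3,[-1,-2,65],[0,0,-0.012]]])

```text
time: 17.4
tcp_pos: [0.5564, 0.1988, 0.085]
ee_rot: [-3.131, 0.247, -0.003]
ft_force: [-0.6, -0.5, -3.7]
finger_gap: 0.0548
```

```bash
python3 - <<'E'
from h import *
goal([.555,.1973,.060],-9.0)
s=snap('scene','s9.png')
cv2.imwrite('pics/c21.png',big(s,190,256,185,240,9,3.5)[:,:,::-1])
E
```

```text
t 17.4 d [-1.1  1.7 25. ] w [-0.001 -0.002 -0.   ] F [-0.6 -0.5 -3.7] gap 0.0548
```

View pics/c21.png

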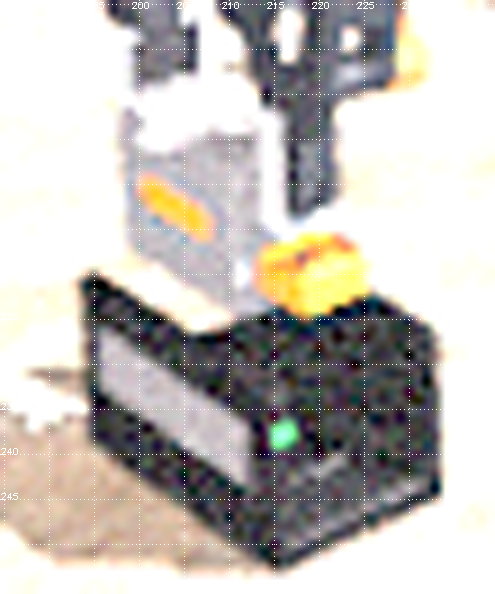

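>>> drive_tool(deltas=[[0.3,[-1,1,5],[0,0,0]],[0.3,[-1,1,10],[0,0,0]],[0.3,[-1,1,15],[0,0,0]],[0.3,[-1,1,20],[0,0,0]],[0.3,[-1,1,24],[0,0,0]],[0.3,[-1,1,24],[0,0,0]],[0.3,[-1,1,24],[0,0,0]]])

```text
time: 18.15
tcp_pos: [0.5544, 0.1979, 0.0598]
ee_rot: [3.132, -0.246, -0.0]
ft_force: [-0.2, 0.0, -3.7]
finger_gap: 0.0547
```

```bash
python3 - <<'E'
from h import *
goal([.555,.1973,.035],-9.0)
s=snap('scene','s10.png');t=snap('top','t10.png')
cv2.imwrite('pics/c22.png',big(s,195,256,185,240,9,3.5)[:,:,::-1])
cv2.imwrite('pics/c23.png',big(t,150,240,165,250,6,1.5)[:,:,::-1])
E
```

```text
t 18.15 d [ 0.7  0.5 24.8] w [0. 0. 0.] F [-0.2  0.  -3.7] gap 0.0547
```

View pics/c22.png

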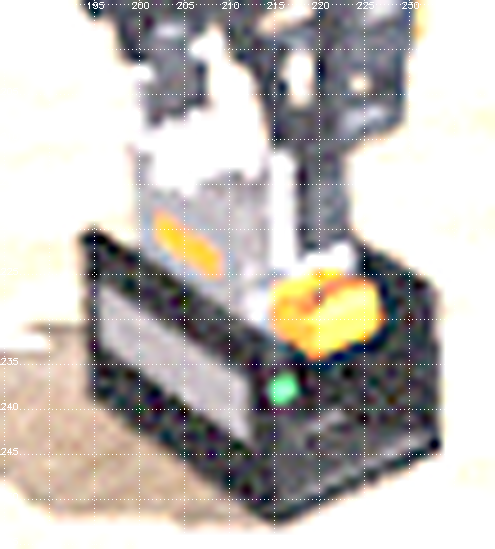

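View pics/c23.png

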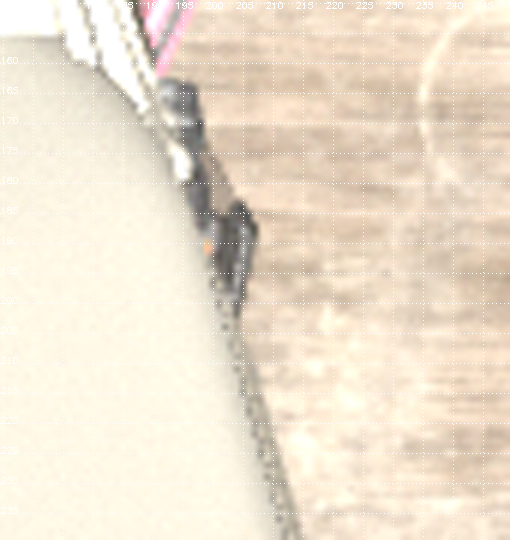

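The pack is between the cheeks (underside about 39 mm, below their 56 mm tops) with no side force. Continuing down.

>>> drive_tool(deltas=[[0.3,[0,0,4],[0,0,0]],[0.3,[0,0,8],[0,0,0]],[0.3,[0,0,12],[0,0,0]],[0.3,[0,0,15],[0,0,0]],[0.3,[0,0,18],[0,0,0]],[0.3,[0,0,20],[0,0,0]],[0.3,[0,0,20],[0,0,0]]])

```text
time: 18.95
tcp_pos: [0.5542, 0.1978, 0.0396]
ee_rot: [3.132, -0.246, -0.001]
ft_force: [0.6, -0.1, -2.9]
finger_gap: 0.0551
```

>>> drive_tool(deltas=[[0.3,[0,0,2],[0,0,0]],[0.3,[0,0,4],[0,0,0]],[0.3,[0,0,6],[0,0,0]],[0.3,[0,0,7],[0,0,0]],[0.3,[0,0,7],[0,0,0]]])

```text
time: 19.45
tcp_pos: [0.5543, 0.1978, 0.0327]
ee_rot: [3.132, -0.246, -0.001]
ft_force: [0.3, 0.4, -3.5]
finger_gap: 0.0549
```

>>> drive_tool(deltas=[[0.3,[0,0,1],[0,0,0]],[0.3,[0,0,2],[0,0,0]],[0.3,[0,0,2],[0,0,0]]])

```text
time: 19.75
tcp_pos: [0.5544, 0.1979, 0.0309]
ee_rot: [3.132, -0.246, -0.0]
ft_force: [0.8, -0.1, -3.7]
finger_gap: 0.0548
```

>>> drive_tool(deltas=[[0.3,[0,0,0.7],[0,0,0]],[0.3,[0,0,1.4],[0,0,0]],[0.3,[0,0,1.4],[0,0,0]]])

```text
time: 20.05
tcp_pos: [0.5548, 0.1981, 0.0306]
ee_rot: [-3.131, 0.246, -0.002]
ft_force: [-1.8, -1.1, 3.4]
finger_gap: 0.0547
```

Contact at TCP z = 30.6 mm, against 30.4 mm expected for fully home. Releasing and rising.

>>> drive_tool(deltas=[[0,[0,0,0],[0,0,0]],[-0.35,[0,0,0],[0,0,0]],[-0.5,[0,0,0],[0,0,0]],[-0.65,[0,0,0],[0,0,0]],[-0.65,[0,0,0],[0,0,0]],[-0.65,[0,0,0],[0,0,0]]])

```text
time: 20.65
tcp_pos: [0.5545, 0.1979, 0.0294]
ee_rot: [3.132, -0.246, -0.0]
ft_force: [-0.7, 0.5, -0.1]
finger_gap: 0.0704
```

>>> drive_tool(deltas=[[-0.65,[0,0,-5],[0,0,0]],[-0.65,[0,0,-20],[0,0,0]],[-0.65,[0,0,-50],[0,0,0]],[-0.65,[0,0,-90],[0,0,0]],[-0.65,[0,0,-130],[0,0,0]],[-0.65,[-40,0,-160],[0,0,0]],[-0.65,[-85,40,-170],[0,0,0]],[-0.65,[-130,80,-170],[0,0,0]],[-0.65,[-170,120,-170],[0,0,0]],[-0.65,[-190,150,-170],[0,0,0]],[-0.65,[-200,170,-170],[0,0,0]],[-0.65,[-200,170,-170],[0,0,0]],[-0.65,[-200,170,-170],[0,0,0]]])

```text
time: 21.95
tcp_pos: [0.3306, 0.061, 0.2004]
ee_rot: [-3.131, 0.248, -0.004]
ft_force: [-0.1, -0.8, 0.5]
finger_gap: 0.0705
```

```bash
python3 - <<'E'
from h import *
s=snap('scene','s11.png');t=snap('top','t11.png')
cv2.imwrite('pics/c24.png',np.hstack([big(s,195,256,185,240,7,2.5),big(t,172,233,165,220,7,2.5)])[:,:,::-1])
cv2.imwrite('pics/c25.png',cv2.resize(t[:,:,::-1],(800,600)))
E
```

```text
(no output)
```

View pics/c24.png

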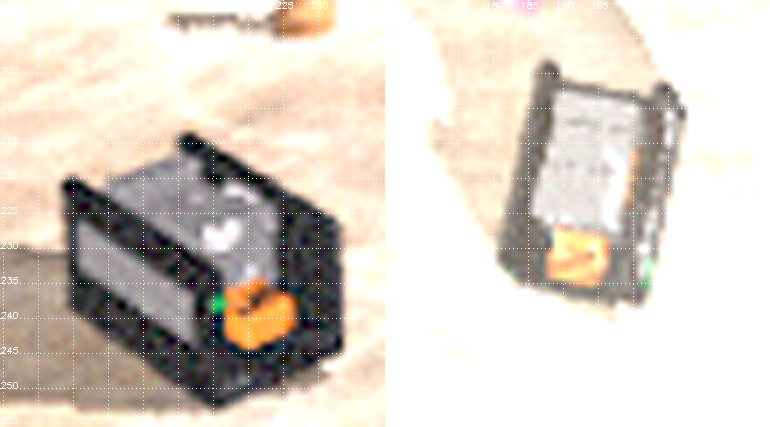

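View pics/c25.png

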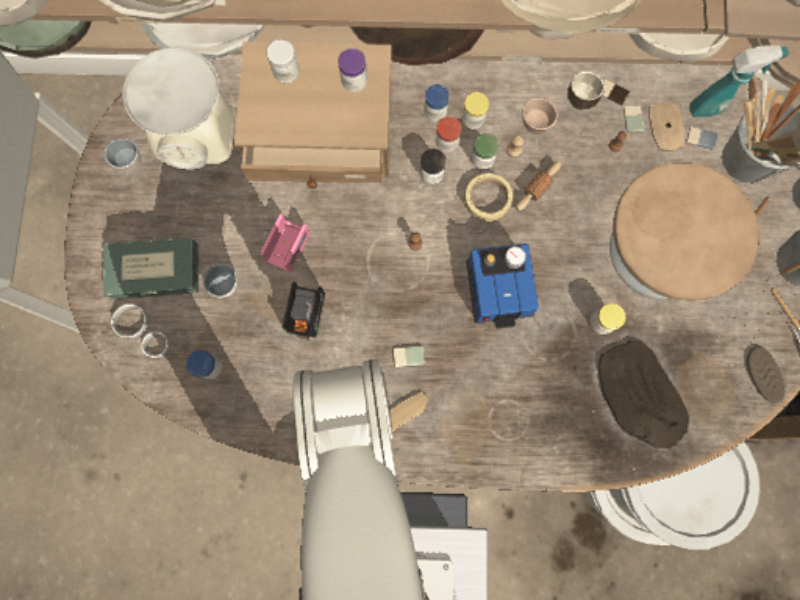

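The pack sits level, flush with the cheek tops, with its tab at the front and passing over the lip. The bystanders haven't moved from where they were in the first picture, and the arm is clear. Handing in.

```bash
python3 - <<'E'
from h import *
a=cv2.imread('pics/top0.png').astype(int);b=cv2.imread('pics/t11.png').astype(int)
for n,(x,y) in dict(cobalt=(201,362),maize=(611,318),stamp=(415,241),rib=(410,405),tile=(408,356),pot=(220,280)).items():
    c,r=int(x*.64),int(y*.64); T=a[r-7:r+8,c-7:c+8].astype(np.float32).astype(np.uint8); S=b[r-12:r+13,c-12:c+13].astype(np.uint8)
    m=cv2.minMaxLoc(cv2.matchTemplate(S,T,cv2.TM_CCOEFF_NORMED)); print(n,'shift px',np.array(m[3])-5,round(m[1],2))
print(robot.job_done())
E
```

```text
cobalt shift px [0 0] 0.58
maize shift px [0 0] 1.0
stamp shift px [0 0] 0.76
rib shift px [0 0] 1.0
tile shift px [0 0] 1.0
pot shift px [0 1] 0.48
the job is handed in; nothing more can be done
None
```

I finished the job in the order asked and handed it in at about 22 s of the 64 s allowed; the hand-in gave no verdict.

- **Release:** I pushed the tab's end in about 8 mm, at about 8 N. The catch let go and the pack sprang out.
- **Table:** I pulled the pack free by its orange tab, stood it upright on the bare table and let go of it.
- **Cradle:** I took the pack by its two ends and lowered it into the black cradle, tab towards the low lip. It touched the floor with the tool at 30.6 mm, against 30.4 mm expected for fully home, with almost no side force.

**Last checks:**
- Both cameras show the pack level between the cheeks, with the tab at the open front and the arm clear. It sits a little towards the left cheek, within the clearance.
- The jar_maize, bamboo rib and test tile matched the first picture exactly.
- The stamp and jar_cobalt showed no shift, but on weaker matches (0.76 and 0.58).
- The bowl came out as 1 pixel off on the weakest match (0.48). The arm's shadow had changed there and nothing went near it, so I take that as a lighting effect, though the picture doesn't prove it.
- The pack's position on the table differed by about 3 mm between the camera and the arm's own reckoning. Gripping it by its ends centred it between the fingers.

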